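Square a damper blade against the bar of its drilling nest

TASK

The round damper blade lies turned the wrong way in its drilling nest. Keeping it down flat in the nest, turn it by its brass lug until its flat edge faces the orange alignment bar, press the flat square against the bar with about 12 N (a little over a kilo) for a second, then let go and leave it lying flush there. Do not ram the bar, lift the blade out or disturb the tape roll, screwdriver and wood offcut.

Things in the scene. Friction and masses are not known exactly. Their poses are not given: they have to be found in the camera images.
- nest: Black plastic plate 170 x 160 x 8 mm fixed on the bench, place and yaw vary. Origin: centre of its underside; x points to the orange bar, z up.
- pocket (a point): Point on the nest's axis, on top of the plate, 4 mm towards -x from the nest's origin: middle of a rigid pocket. White side rails 8 mm high, inner faces at nest y = +-62 mm, x -50 to 50; two 10 mm pins 8 mm high at nest x = -58, y = +-42. A wrongly turned blade slides only from centre x = -8 (pins) to 0 (round rim on bar) and 2 mm sideways; squared on the bar its centre is at x = 10.
- bar: Orange bar, rigid, fixed to the nest, 14 mm thick, 120 long, top 20 mm above the bench. Origin: low edge, middle of the face towards the blade, at nest x = 60, z = 8 mm; axes as the nest's. Blade on bar: about 12 N for a second is asked (8 N for half a second just counts); over 17 N spoils its edge. Tool travel from touch to too much is 1 to 6 mm by gripper: feel for it.
- blade: Loose silver disc, diameter 120, 8 mm thick, 0.28 to 0.46 kg, lying on the nest's plate (top 16 mm above the bench), with one flat edge, red-striped, on its +x side. Origin: centre of underside. Square when its x points along the nest's x; starts 0.7 rad to half a turn off, either way. Slippery on the nest (friction about 0.2): drags with about 1 N.
- flat_mid (a point): Middle of the blade's flat edge face (66 mm long), 50 mm from the blade's centre along its x, half way up its thickness. When nearly square, pushing the lug at the bar tends to square the blade, but fingertip friction on the lug can hold it a few degrees off: then ease the lug sideways under light pressure.
- lug_top (a point): Centre of the top of the brass lug, an upright round pin of 16 mm diameter and 16 mm height standing on the blade 40 mm from its centre, on the side away from the flat; its top is 32 mm above the bench. It is higher than rails, pins and bar: fingertips kept 21 to 25 mm above the bench pass over all of these.
- screwdriver: Bystander: loose screwdriver lying beside the nest on its -y side. Origin at its underside.
- tape_roll: Bystander: loose silver tape roll, a ring of 90 mm diameter, 48 mm high, beside the nest on its +y side. Origin: centre of its underside.
- offcut: Bystander: loose wood offcut 45 x 110 x 45 mm beyond the bar. Origin: centre of its underside.
Things that resemble listed ones, but are neither listed nor needed, are in the scene too. Of the things that look like the nest, the largest one is meant.

How it is judged (in metres and radians):
On the way:
1. the blade's flat is square on the bar (within 3 degrees) and pressed on it with at least 8 N for half a second (angle between the x axis of blade and the x axis of bar, either way round below 0.052 rad and x of flat_mid in the frame of bar above -0.003 m and contact force between blade and bar above 8 N), for 0.5 s.
At the end, for the whole second after the job is handed in: The blade lies at rest and released, flat on the nest's plate (within 2.5 mm of it), its flat edge within 2.5 mm of the bar's face and parallel to it within 2.5 degrees (angle between the x axis of blade and the x axis of bar, either way round below 0.045 rad and x of flat_mid in the frame of bar above -0.0025 m and z of blade in the frame of nest below 0.0105 m and angle between blade's own z axis and vertical below 0.04 rad and linear speed of blade below 0.01 m/s); the robot touches nothing.
It fails at once if the blade is pressed on the bar with more than 17 N (contact force between blade and bar above 17 N).
It fails at once if the blade is lifted out of the nest (raised more than 6 mm) (z of blade in the frame of nest above 0.014 m).
It fails at once if a bystander is moved more than 15 mm (distance of any of screwdriver, tape_roll, offcut from where it was at the start of the episode above 0.015 m).
It also fails if it takes over 54 s, if anything falls off the work surface, if the arm or the gripper's body presses on something with over 40 N, if the wrist force passes 120 N, or if a joint passes its speed limit or range.

ROBOT

A 6-joint arm with a two-finger parallel gripper is mounted at the origin on the work surface. World frame = base frame: x ahead of the robot, y to its left, z up, the work surface at z = 0. Lengths are in mm, angles in rad, forces in N, time in s.
With the tool pointing down it reaches from about 275 to 850 mm from the base axis. Payload 19 kg.
Tool frame: the origin (TCP) lies on the centre line of the jaws, within the pads' length; the fingertips stand 22 mm ahead of it and the grasp point (between the pads) lies 3 mm ahead of it; z points along the fingers, y is the line along which they close (so a half turn about z gives the same grasp; the last joint's range is limited). The gripper opens to 85 mm and grips with 20 to 120 N. Pads are 22 mm wide; open, the fingers measure 114 mm over their backs; the gripper's body (76 mm by 85 mm) begins 54 mm behind the grasp point. The pads swing forward as they close: fully open they stand 13 mm farther back than shut.
Start: joints at [1.147, 0.15, 1.437, -0, 1.554, -0.134], TCP at [164.318, 550.992, 253.267] pointing down, gripper open.
Joint ranges: [-2.8, 2.8], [-0.68, 2.1], [0.12, 2.68], [-1.39, 4.53], [0.16, 2.79], [-2.81, 2.81]. Speed limits (rad/s): [1.89, 1.89, 2.22, 3.01, 3.01, 3.01].

INTERFACE

Orientations are given as a unit quaternion [x, y, z, w].
In Python, from bench import ctrl gives the robot as it stands. The module is installed in compiled form; this text tells all that it offers.
- The arm moves only by the tool drive_tool, never from a script. Its argument "moves" is text: rows parted by semicolons, each of 7 numbers parted by spaces: the opening in per cent of the stroke, from 0 (shut) to 100 (fully open), then the shift along the tool's x, y, z in cm, then the turn, a rotation vector about the tool's x, y, z in degrees. In form: hand dx dy dz wx wy wz; .... A call has 1 to 8 rows; each row is the pose to reach, as a shift and turn from the pose commanded when the call began, along the tool's axes at that moment; what a row does not reach only later rows make up. A row lasts 1/12 s, in which the tool goes at most 41.7 mm and 7.16 degrees, less where a joint would pass 70% of its speed; a pose out of reach is approached as far as the arm can. A call with a gripper value outside its range is refused whole. The fingers move at their own pace and stop on an object; the grip force is fixed at half the most. Time passes only in rows, so rows that repeat a pose let the fingers close. It gives the time, the measured TCP pose, the force, the opening and the grip force at its end, in the units of the state.
- ctrl.state(): the state, without advancing time (a new reading comes with each control period).
- ctrl.capture(name): name is "scene" or "top"; returns the picture (384x512x3 uint8, red, green, blue); there is no depth.
- ctrl.get_calibration(name): a dict with "fov_y" (degrees; the focal length in pixels is half the picture's height over the tangent of half this angle, whatever the lens; pixels are square), "cx", "cy" (the principal point, pixels), "R" (3x3) and "t" (3): a world point X has camera coordinates R X + t. Camera axes: x right, y down, z forward; pixel columns grow to the right and rows downward; lengths in mm; the calibration is good to about 2 mm. A picture is of the moment at which its call begins. get_calibration takes no time and is no camera call.
- ctrl.job_done(): hands the job in; it is judged then, once.
The state is a dict: "clock": time; "joint_positions": joint angles; "qd": joint speeds; "tau": joint torques, N m; "position": TCP position; "ee_rot": TCP orientation; "ft_force": force on the tool from outside, world axes, zero at the start; "torque": the same for the moment, N m; "gripper_width": finger opening in mm; "finger_force": force on a finger pad.
Only numpy, scipy, OpenCV 4.12 (cv2) and the standard library are available. Lean on these libraries where they do the work, as an engineer would, in place of code of your own. Each camera call takes 0.05 s, during which the arm holds its last target. There are 200 camera calls.

## Working session

There is one attempt and no reset: what is moved stays moved. The work goes in short steps, Python scripts to look and compute and a tool call to move; the robot and the scene stay as the last step left them, time stands still between calls to the robot, and variables do not carry over. Pictures are saved under pics/ and viewed, at most 10 in all, crops included, and the job is handed in when it is done.

Besides the shell and the picture viewer there is one more tool, called after "Request:" by a JSON object that holds its "api" and its "payload". drive_tool: Moves the arm, as the interface text tells. Its arguments: {"type":"object","properties":{"moves":{"type":"string"}},"required":["moves"]}

```bash
mkdir -p pics; python3 - <<'E'
from bench import ctrl
import cv2,numpy as np
s=ctrl.state();print({k:np.round(v,3).tolist() for k,v in s.items()})
ims=[]
for n in("scene","top"):
    im=ctrl.capture(n)[:,:,::-1];cv2.imwrite(f"pics/{n}0.png",im);c=ctrl.get_calibration(n);print(n,{k:np.round(v,3).tolist() for k,v in c.items()})
E
```

```text
{'clock': 0.0, 'joint_positions': [1.147, 0.151, 1.438, -0.0, 1.554, -0.134], 'qd': [0.001, 0.001, -0.001, 0.0, -0.001, -0.002], 'tau': [0.0, -71.304, -57.088, -0.0, 0.009, 0.0], 'position': [164.225, 550.839, 252.697], 'ee_rot': [0.144, 0.99, -0.001, -0.0], 'ft_force': [0.362, -0.493, -0.347], 'torque': [-0.006, 0.027, 0.026], 'finger_force': 0.0, 'gripper_width': 85.428}
scene {'fov_y': 42.501, 'cx': 251.034, 'cy': 183.501, 'R': [[-0.483, 0.875, -0.009], [0.667, 0.362, -0.652], [-0.568, -0.321, -0.758]], 't': [197.923, -308.395, 1414.713]}
top {'fov_y': 48.292, 'cx': 250.657, 'cy': 193.564, 'R': [[0.021, -1.0, 0.008], [-0.997, -0.022, -0.074], [0.074, -0.006, -0.997]], 't': [38.926, 511.27, 1100.563]}
```

View pics/scene0.png

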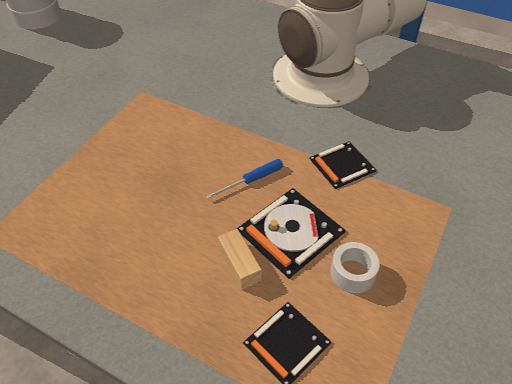

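View pics/top0.png

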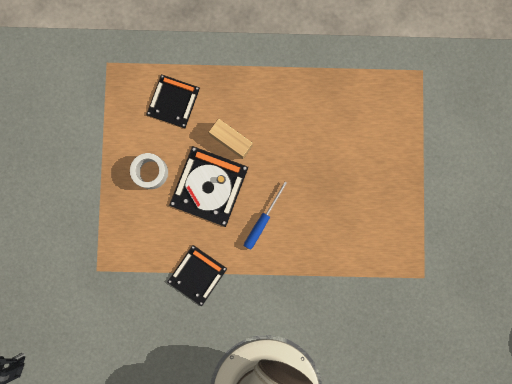

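The top view shows the large nest at (208,187), with smaller look-alike nests at (173,101) and (197,275). In the scene view the large nest is at (291,231), with the others at (343,164) and (287,343). I choose the largest, which is also the only one holding the blade. The lug is at about top (221,180) / scene (274,224), and the red flat at top (193,196) / scene (313,224). Next I'll take close crops and measurements.

```bash
cat > h.py <<'E'
from bench import ctrl
import cv2,numpy as np
def ray(n,uv):
    c=ctrl.get_calibration(n);f=192/np.tan(np.radians(c['fov_y']/2));R=np.array(c['R']);t=np.array(c['t'])
    d=R.T@np.array([(uv[0]-c['cx'])/f,(uv[1]-c['cy'])/f,1]);return -R.T@t,d
def plane(n,uv,z):
    o,d=ray(n,uv);return o+d*(z-o[2])/d[2]
def tri(uv1,uv2):
    o1,d1=ray('scene',uv1);o2,d2=ray('top',uv2)
    s=np.linalg.lstsq(np.c_[d1,-d2],o2-o1,rcond=None)[0];a=o1+d1*s[0];b=o2+d2*s[1];return (a+b)/2,np.linalg.norm(a-b)
def blobs(hsv,lo,hi,box,mn=6):
    m=cv2.inRange(hsv,np.array(lo),np.array(hi));k=np.zeros_like(m);x0,y0,x1,y1=box;k[y0:y1,x0:x1]=m[y0:y1,x0:x1]
    n,l,st,ce=cv2.connectedComponentsWithStats(k)
    return [(ce[i].round(1).tolist(),int(st[i,4]),[round(float(v),1) for v in sum(map(list,cv2.minAreaRect(np.argwhere(l==i)[:,::-1].astype(np.float32))[:2]),[])],round(cv2.minAreaRect(np.argwhere(l==i)[:,::-1].astype(np.float32))[2],1)) for i in range(1,n) if st[i,4]>=mn]
BOX=dict(scene=(235,185,350,278),top=(165,143,252,230))
E
python3 - <<'E'
from h import *
out=[]
for n in('scene','top'):
    im=cv2.imread(f'pics/{n}0.png');h=cv2.cvtColor(im,cv2.COLOR_BGR2HSV)
    x0,y0,x1,y1=BOX[n];out.append(cv2.resize(im[y0:y1,x0:x1],(390,390*(y1-y0)//(x1-x0)),interpolation=cv2.INTER_CUBIC))
    for nm,lo,hi in(('orange',(5,190,150),(14,255,255)),('red',(0,150,80),(4,255,255)),('red2',(172,150,80),(180,255,255)),('brass',(15,90,90),(28,255,255)),('white',(0,0,150),(180,70,255))):
        print(n,nm,blobs(h,lo,hi,BOX[n]))
H=max(o.shape[0] for o in out);cv2.imwrite('pics/crop.png',np.hstack([cv2.copyMakeBorder(o,0,H-o.shape[0],0,5,0) for o in out]))
E
```

```text
scene orange [([268.3, 245.2], 432, [267.8, 244.8, 54.7, 8.3], 42.1)]
scene red [([312.8, 224.6], 56, [312.8, 224.5, 21.7, 3.1], 80.5)]
scene red2 []
scene brass [([273.5, 224.3], 71, [273.5, 224.0, 10.0, 7.0], 90.0), ([244.8, 259.5], 831, [248.0, 253.0, 48.0, 26.0], 90.0)]
scene white [([292.0, 190.7], 7, [292.0, 191.0, 2.0, 2.0], 90.0), ([291.3, 227.9], 2092, [291.3, 227.3, 65.6, 52.9], 50.4), ([296.2, 201.0], 10, [296.5, 201.0, 3.0, 2.0], 0.0), ([324.0, 223.8], 12, [323.9, 223.7, 3.1, 3.1], 26.6), ([241.0, 227.7], 7, [241.0, 228.0, 2.0, 2.0], 90.0), ([340.0, 229.3], 7, [340.0, 229.0, 2.0, 2.0], 90.0), ([339.1, 262.7], 406, [339.5, 259.5, 35.0, 19.0], 90.0), ([288.5, 271.8], 10, [288.5, 272.0, 2.0, 3.0], 90.0)]
top orange []
top red [([192.9, 195.6], 55, [192.9, 195.6, 21.4, 2.4], 59.5)]
top red2 []
top brass [([208.1, 185.4], 2940, [208.0, 186.0, 86.0, 86.0], 90.0), ([220.6, 178.9], 36, [220.5, 179.0, 6.0, 5.0], 90.0)]
top white [([208.6, 186.2], 1659, [207.5, 187.0, 56.5, 45.3], 20.9), ([165.8, 171.8], 40, [166.0, 172.0, 16.0, 2.0], 90.0), ([185.2, 200.5], 10, [185.0, 200.5, 3.0, 2.0], 90.0), ([172.5, 203.0], 6, [172.5, 203.0, 2.0, 1.0], 90.0), ([215.3, 211.9], 9, [215.3, 211.8, 2.8, 2.1], 45.0)]
```

View pics/crop.png

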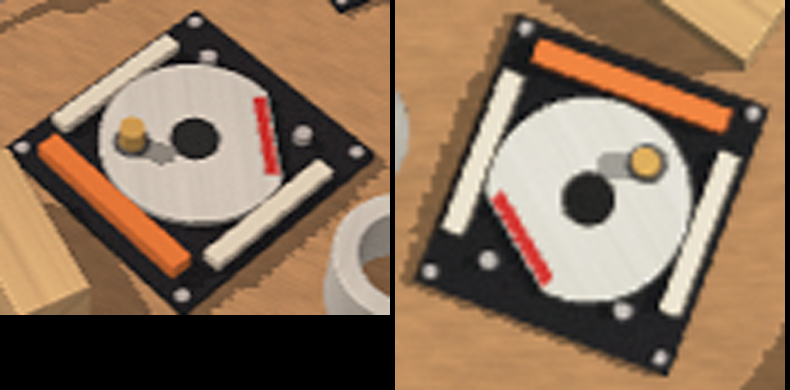

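The crop confirms that the lug stands on the disc on the bar side, with its top at scene (273.6,221.6) / top (221,178.8). The flat with the red stripe faces away from the bar. The plate's four corner screws are visible in both views.

```bash
python3 - <<'E'
from h import *
S=[(288.7,272),(241.3,228),(340.1,229.5),(292.3,191)];T=[(194.2,149.2),(244.9,168.7),(172.6,203.2),(224.1,222.6)]
P=[]
for a,b in zip(S,T):
    p,e=tri(a,b);q=plane('top',b,8);P.append(q);print(p.round(1),round(e,1),q.round(1))
P=np.array(P);c=P.mean(0);x=(P[0]+P[1]-P[2]-P[3])[:2];x/=np.linalg.norm(x);y=np.array([-x[1],x[0]])
y2=(P[0]+P[2]-P[1]-P[3])[:2];print('nest',c.round(1),'yaw',np.arctan2(x[1],x[0]),np.arctan2(-y2[0],y2[1]))
for nm,a,b,z in(('lug',(273.6,221.6),(221,178.8),32),('red',(312.8,224.6),(192.9,195.6),16),):
    p,e=tri(a,b)
    for q in(p,plane('top',b,z),plane('scene',a,z)):print(nm,q.round(1),round(e,1),'nest frame',((q[:2]-c[:2])@np.c_[x,y]).round(1))
# bystanders corner to know clearances
for uv,z in(((210,136),45),((222,120),45),((250,151),45),((240,158),45),((163,170),48),((148,171),48)):
    q=plane('top',uv,z);print(uv,q.round(0),((q[:2]-c[:2])@np.c_[x,y]).round(0))
E
```

```text
[625.4 203.6   7.6] 3.1 [626.  202.2   8. ]
[576.5  67.3   7.2] 1.9 [576.8  66.4   8. ]
[480.8 255.2   9.6] 2.0 [481.3 254.5   8. ]
[432.7 118.8   9.1] 2.4 [433.2 117.8   8. ]
nest [529.3 160.2   8. ] yaw -0.34538569981645095 -0.34274013144090715
lug [545.4 128.3  32.9] 2.1 nest frame [ 25.9 -24.6]
lug [546.  127.4  32. ] 2.1 nest frame [ 26.8 -25.2]
lug [544.4 129.   32. ] 2.1 nest frame [ 24.7 -24.3]
red [501.7 201.   17. ] 0.8 nest frame [-39.8  29. ]
red [501.9 200.8  16. ] 0.8 nest frame [-39.5  28.9]
red [500.8 201.1  16. ] 0.8 nest frame [-40.7  28.8]
(210, 136) [655. 158.  45.] [119.  40.]
(222, 120) [697. 128.  45.] [169.  27.]
(250, 151) [618.  54.  45.] [119. -70.]
(240, 158) [599.  79.  45.] [ 93. -52.]
(163, 170) [564. 275.  48.] [ -7. 119.]
(148, 171) [560. 313.  48.] [-23. 154.]
```

```bash
cat >> h.py <<'E'
from scipy.spatial.transform import Rotation as Ro
C=np.array([529.3,160.2]);YAW=-0.344;X=np.array([np.cos(YAW),np.sin(YAW)]);Y=np.array([-X[1],X[0]])
def w(nx,ny):return C+nx*X+ny*Y
def pose():
    s=ctrl.state();return s,np.array(s['position']),Ro.from_quat(s['ee_rot'])
def go(xy,z,psi):
    "shift (tool axes, cm) and turn (deg) from here to fingers closing along heading psi, tool down"
    s,p,R=pose();t=Ro.from_matrix(np.array([[-np.sin(psi),np.cos(psi),0],[np.cos(psi),np.sin(psi),0],[0,0,-1]]).T)
    return np.round(R.inv().apply(np.r_[xy,z]-p)/10,2),np.round((R.inv()*t).as_rotvec(degrees=True),1)
def show():
    s,p,R=pose();y=R.apply([0,1,0]);q=p[:2]-C
    print('t',round(s['clock'],2),'tcp',p.round(1),'nest',round(q@X,1),round(q@Y,1),'psi-yaw',round(np.degrees(np.arctan2(y[1],y[0])-YAW),1),'F nest',np.round([s['ft_force'][:2]@X,s['ft_force'][:2]@Y,s['ft_force'][2]],1),'w',round(s['gripper_width'],1),s['finger_force'])
E
python3 - <<'E'
from h import *
print(go(w(26,-25),110,YAW+np.radians(140.7)),go(w(26,-25),250,YAW+np.radians(140.7)));show()
E
```

```text
(array([-48.61, -29.63,  14.3 ]), array([ -0.1,  -0. , -47.6])) (array([-48.61, -29.64,   0.3 ]), array([ -0.1,  -0. , -47.6]))
t 0.1 tcp [164.2 550.8 252.8] nest -475.4 244.6 psi-yaw 93.1 F nest [ 0.7 -0.5  0.2] w 85.4 0.0
```

Request:
{"api": "drive_tool", "payload": {"moves": "40 -48.6 -29.6 0.3 0 0 -47.6;40 -48.6 -29.6 0.3 0 0 -47.6;40 -48.6 -29.6 0.3 0 0 -47.6;40 -48.6 -29.6 0.3 0 0 -47.6;40 -48.6 -29.6 0.3 0 0 -47.6;40 -48.6 -29.6 0.3 0 0 -47.6;40 -48.6 -29.6 0.3 0 0 -47.6;40 -48.6 -29.6 0.3 0 0 -47.6"}}

```text
clock: 0.77
position: [362.2, 332.4, 251.7]
ee_rot: [-0.27, 0.963, 0.0, -0.0]
ft_force: [0.1, 0.7, 0.4]
gripper_width: 34.0
finger_force: 0.0
```

```bash
python3 -c "
from h import *
show();print(go(w(26,-25),110,YAW+np.radians(140.7)))"
```

```text
t 0.77 tcp [362.2 332.4 251.7] nest -215.4 105.8 psi-yaw 141.1 F nest [-0.2  0.7  0.4] w 34.0 0.0
(array([ -4.99, -27.  ,  14.17]), array([ 0. , -0. ,  0.4]))
```

Request:
{"api": "drive_tool", "payload": {"moves": "40 -5 -27 6 0 0 0.4;40 -5 -27 6 0 0 0.4;40 -5 -27 6 0 0 0.4;40 -5 -27 6 0 0 0.4;40 -5 -27 14 0 0 0.4;40 -5 -27 14 0 0 0.4;40 -5 -27 14 0 0 0.4;40 -5 -27 14 0 0 0.4"}}

```text
clock: 1.43
position: [544.1, 125.5, 108.9]
ee_rot: [-0.263, 0.965, 0.0, -0.001]
ft_force: [0.5, 0.4, -0.1]
gripper_width: 34.0
finger_force: 0.0
```

```bash
python3 -c "
from h import *
show()
for n in('top','scene'):
    im=ctrl.capture(n)[:,:,::-1];cv2.imwrite(f'pics/{n}1.png',im)
a=cv2.imread('pics/top1.png')[120:250,150:270];b=cv2.imread('pics/scene1.png')[160:290,220:360]
cv2.imwrite('pics/c1.png',np.hstack([cv2.resize(a,(360,390),interpolation=2),cv2.resize(b,(420,390),interpolation=2)]))
print(go(w(26,-25),45,YAW+np.radians(140.7)))"
```

```text
t 1.43 tcp [544.1 125.5 108.9] nest 25.7 -27.7 psi-yaw 140.2 F nest [ 0.3  0.6 -0.1] w 34.0 0.0
(array([-0.31,  0.13,  6.29]), array([ 0.1, -0.3, -0.6]))
```

View pics/c1.png

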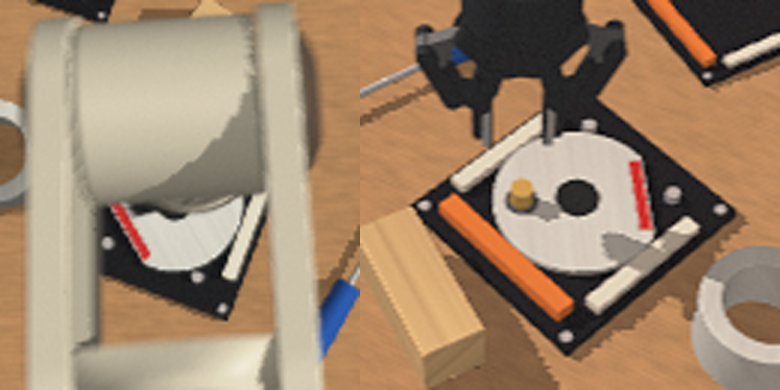

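The crop shows the jaws above the lug, with the blade unmoved. I'll descend and grip.

Request:
{"api": "drive_tool", "payload": {"moves": "40 -0.3 0.1 2 0 0 0;40 -0.3 0.1 4 0 0 0;40 -0.3 0.1 6.2 0 0 0;40 -0.3 0.1 6.2 0 0 0;40 -0.3 0.1 6.2 0 0 0"}}

```text
clock: 1.95
position: [545.3, 130.6, 49.9]
ee_rot: [-0.264, 0.965, 0.0, -0.001]
ft_force: [-0.2, 0.4, 0.9]
gripper_width: 33.9
finger_force: 0.0
```

```bash
python3 -c "
from h import *
show()
cv2.imwrite('pics/c2.png',cv2.resize(ctrl.capture('scene')[160:290,220:360,::-1],(700,650),interpolation=2)[:600])"
```

```text
t 1.95 tcp [545.3 130.6  49.9] nest 25.0 -22.5 psi-yaw 140.3 F nest [-0.4  0.3  0.9] w 33.9 0.0
```

View pics/c2.png

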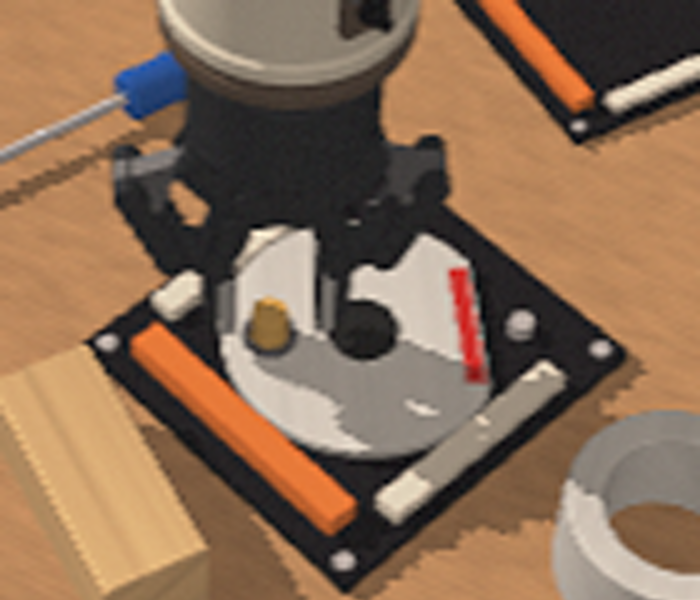

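The fingers straddle the lug, which is at crop (268,305) between the tips at (228,330) and (330,325). I'll go down a little and close.

Request:
{"api": "drive_tool", "payload": {"moves": "40 0 0 0.4 0 0 0;40 0 0 0.4 0 0 0;10 0 0 0.4 0 0 0;0 0 0 0.4 0 0 0;0 0 0 0.4 0 0 0;0 0 0 0.4 0 0 0;0 0 0 0.4 0 0 0"}}

```text
clock: 2.58
position: [546.2, 130.3, 46.8]
ee_rot: [-0.264, 0.965, -0.0, 0.001]
ft_force: [-2.1, 0.4, 6.0]
gripper_width: 12.4
finger_force: 58.6
```

```bash
python3 -c "
from h import *
show()"
```

```text
t 2.58 tcp [546.2 130.3  46.8] nest 26.0 -22.5 psi-yaw 140.3 F nest [-2.1 -0.3  6. ] w 12.4 58.568084836006165
```

```bash
cat >> h.py <<'E'
def arc(px,py,degs,dz=0):
    "shifts (cm, tool axes) that swing the tool about nest point (px,py) by degs about tool z"
    s,p,R=pose();r=R.inv().apply(np.r_[w(px,py)-p[:2],0])
    for d in degs:
        v=(r-Ro.from_rotvec([0,0,d],degrees=True).apply(r))/10;print(d,v.round(2)[:2])
E
python3 -c "
from h import *
show();arc(-4.5,0,range(5,45,5))"
```

```text
t 2.58 tcp [546.2 130.3  46.8] nest 26.0 -22.5 psi-yaw 140.3 F nest [-2.1 -0.3  6. ] w 12.4 58.568084836006165
5 [ 0.33 -0.  ]
10 [0.66 0.02]
15 [0.99 0.07]
20 [1.31 0.15]
25 [1.62 0.26]
30 [1.92 0.4 ]
35 [2.21 0.56]
40 [2.48 0.75]
```

Request:
{"api": "drive_tool", "payload": {"moves": "0 0.33 0 -0.1 0 0 5;0 0.66 0.02 -0.1 0 0 10;0 0.99 0.07 -0.1 0 0 15;0 1.31 0.15 -0.1 0 0 20;0 1.62 0.26 -0.1 0 0 25;0 1.92 0.4 -0.1 0 0 30;0 2.21 0.56 -0.1 0 0 35;0 2.48 0.75 -0.1 0 0 40"}}

```text
clock: 3.25
position: [520.5, 124.0, 47.1]
ee_rot: [0.084, 0.996, -0.0, 0.0]
ft_force: [-0.2, -0.5, -1.2]
gripper_width: 12.1
finger_force: 58.7
```

```bash
python3 -c "
from h import *
show();arc(-4.5,0,range(6,54,6))
cv2.imwrite('pics/c3.png',cv2.resize(ctrl.capture('scene')[160:290,220:360,::-1],(560,520),interpolation=2))"
```

```text
t 3.25 tcp [520.5 124.   47.1] nest 3.9 -37.1 psi-yaw 100.1 F nest [-0.  -0.6 -1.2] w 12.1 58.690195083618164
6 [0.4 0. ]
12 [0.79 0.04]
18 [1.18 0.13]
24 [1.56 0.25]
30 [1.92 0.42]
36 [2.27 0.62]
42 [2.59 0.85]
48 [2.88 1.12]
```

View pics/c3.png

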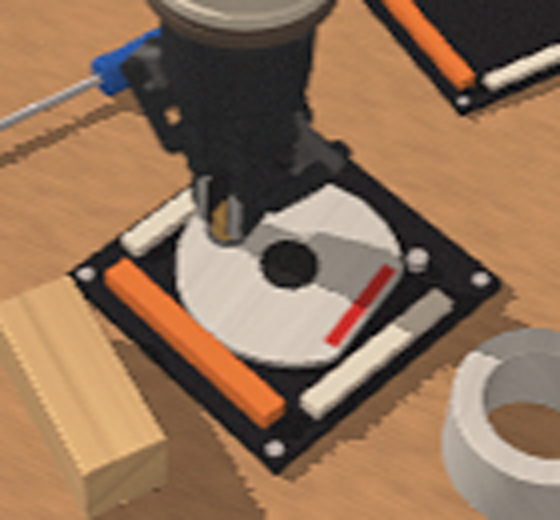

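The blade turned with the tool. The red flat now runs from (335,340) to (390,270), and the lug is gripped at (225,220). I'll carry on.

Request:
{"api": "drive_tool", "payload": {"moves": "0 0.4 0 0 0 0 6;0 0.79 0.04 0 0 0 12;0 1.18 0.13 0 0 0 18;0 1.56 0.25 0 0 0 24;0 1.92 0.42 0 0 0 30;0 2.27 0.62 0 0 0 36;0 2.59 0.85 0 0 0 42;0 2.88 1.12 0 0 0 48"}}

```text
clock: 3.97
position: [494.0, 139.9, 47.1]
ee_rot: [0.482, 0.876, 0.0, 0.0]
ft_force: [0.1, -0.4, -1.2]
gripper_width: 12.1
finger_force: 58.7
```

```bash
python3 -c "
from h import *
show();arc(-4.5,0,[7,14,21,28,35,42,48,52])"
```

```text
t 3.97 tcp [494.  139.9  47.1] nest -26.4 -31.1 psi-yaw 52.1 F nest [ 0.2 -0.3 -1.2] w 12.1 58.666555881500244
7 [0.46 0.01]
14 [0.92 0.07]
21 [1.37 0.19]
28 [1.8  0.36]
35 [2.21 0.58]
42 [2.58 0.85]
48 [2.88 1.12]
52 [3.06 1.32]
```

Request:
{"api": "drive_tool", "payload": {"moves": "0 0.46 0.01 0 0 0 7;0 0.92 0.07 0 0 0 14;0 1.37 0.19 0 0 0 21;0 1.8 0.36 0 0 0 28;0 2.21 0.58 0 0 0 35;0 2.58 0.85 0 0 0 42;0 2.88 1.12 0 0 0 48;0 3.06 1.32 0 0 0 52"}}

```text
clock: 4.63
position: [488.9, 173.1, 47.1]
ee_rot: [0.817, 0.576, 0.0, 0.0]
ft_force: [1.1, 2.3, -2.2]
gripper_width: 12.2
finger_force: 58.6
```

```bash
python3 - <<'E'
from h import *
show()
for n in('scene','top'):
    im=ctrl.capture(n)[:,:,::-1];cv2.imwrite(f'pics/{n}4.png',im);h=cv2.cvtColor(im,cv2.COLOR_BGR2HSV)
    for nm,lo,hi,z in(('red',(0,150,80),(4,255,255),16),('orange',(5,190,110),(14,255,255),20)):
        m=cv2.inRange(h,np.array(lo),np.array(hi));x0,y0,x1,y1=BOX[n];pts=np.argwhere(m[y0:y1,x0:x1])[:,::-1]+[x0,y0]
        if len(pts)<8: print(n,nm,len(pts));continue
        q=np.array([plane(n,p,z)[:2]-C for p in pts])@np.c_[X,Y]
        vx,vy,a,b=cv2.fitLine(q.astype(np.float32),2,0,.01,.01).ravel();print(n,nm,len(pts),'mid',round(a,1),round(b,1),'tilt deg',round(np.degrees(np.arctan(-vx/vy)),1),q.min(0).round(1),q.max(0).round(1))
cv2.imwrite('pics/c4.png',cv2.resize(cv2.imread('pics/scene4.png')[160:290,220:360],(560,520),interpolation=2))
E
```

```text
t 4.63 tcp [488.9 173.1  47.1] nest -42.4 -1.5 psi-yaw 0.1 F nest [ 0.2  2.5 -2.2] w 12.2 58.57989192008972
scene red 74 mid 40.7 1.5 tilt deg 3.3 [ 36.4 -27.7] [45.3 30. ]
scene orange 445 mid 67.4 5.3 tilt deg 0.1 [ 58.  -57.7] [77.4 65.8]
top red 0
top orange 26 mid 63.6 -1.6 tilt deg -0.9 [ 58.8 -58.2] [72.3 60.9]
```

View pics/c4.png

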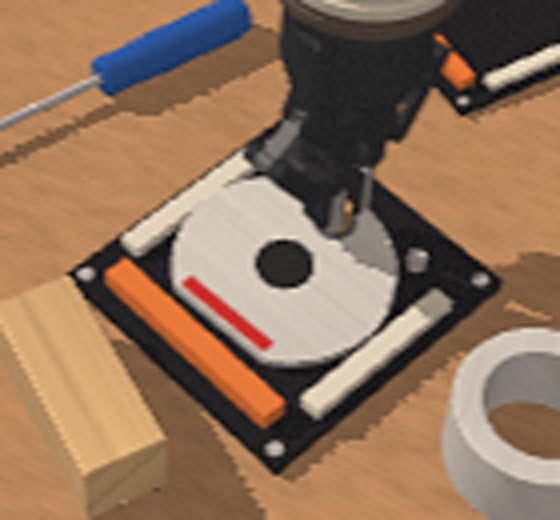

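Scene view: the flat lies along (185,285)–(270,345), tilted about 3° to the bar, with a gap of about 13 mm. I'll take out the 3° and advance 8 mm while still gripping.

Request:
{"api": "drive_tool", "payload": {"moves": "0 0.2 0 0 0 0 3;0 0.2 0 0 0 0 3;0 0.2 0.2 0 0 0 3;0 0.2 0.4 0 0 0 3;0 0.2 0.6 0 0 0 3;0 0.2 0.8 0 0 0 3;0 0.2 0.8 0 0 0 3;0 0.2 0.8 0 0 0 3"}}

```text
clock: 5.4
position: [497.2, 171.7, 46.9]
ee_rot: [0.831, 0.557, 0.0, 0.0]
ft_force: [1.2, 4.2, -1.1]
gripper_width: 12.0
finger_force: 58.8
```

```bash
cat > tilt.py <<'E'
from h import *
show()
for n in('scene','top'):
    im=ctrl.capture(n)[:,:,::-1];cv2.imwrite(f'pics/{n}_last.png',im);h=cv2.cvtColor(im,cv2.COLOR_BGR2HSV)
    for nm,lo,hi,z in(('red',(0,150,80),(4,255,255),16),('orange',(5,190,110),(14,255,255),20)):
        m=cv2.inRange(h,np.array(lo),np.array(hi));x0,y0,x1,y1=BOX[n];pts=np.argwhere(m[y0:y1,x0:x1])[:,::-1]+[x0,y0]
        if len(pts)<8: print(n,nm,len(pts));continue
        q=np.array([plane(n,p,z)[:2]-C for p in pts])@np.c_[X,Y]
        vx,vy,a,b=cv2.fitLine(q.astype(np.float32),2,0,.01,.01).ravel();print(n,nm,len(pts),'mid',round(a,1),round(b,1),'tilt deg',round(np.degrees(np.arctan(-vx/vy)),1),q.min(0).round(1),q.max(0).round(1))
E
python3 tilt.py
```

```text
t 5.4 tcp [497.2 171.7  46.9] nest -34.1 0.0 psi-yaw -2.6 F nest [-0.3  4.3 -1.1] w 12.0 58.7716144323349
scene red 74 mid 48.9 0.0 tilt deg 1.0 [ 45.5 -29.5] [52.2 28. ]
scene orange 430 mid 67.8 5.8 tilt deg 0.0 [ 58.3 -57.7] [77.  65.8]
top red 0
top orange 12 mid 66.0 -12.4 tilt deg -2.9 [ 59.6 -58.2] [72.3 60.4]
```

Request:
{"api": "drive_tool", "payload": {"moves": "26 0.1 0 0 0 0 0;26 0.1 0 0 0 0 0;26 0.1 0 0 0 0 0;26 0.1 0.2 0 0 0 1.5;26 0.1 0.4 0 0 0 2.6;26 0.1 0.6 0 0 0 2.6;26 0.1 0.6 0 0 0 2.6"}}

```text
clock: 6.08
position: [503.2, 170.3, 46.9]
ee_rot: [0.843, 0.537, -0.0, 0.0]
ft_force: [-1.2, 0.8, 0.6]
gripper_width: 22.0
finger_force: 0.0
```

```bash
python3 tilt.py
```

```text
t 6.08 tcp [503.2 170.3  46.9] nest -28.0 0.7 psi-yaw -5.3 F nest [-1.4  0.3  0.6] w 22.0 0.0
scene red 83 mid 52.3 0.7 tilt deg 0.4 [ 48.6 -29. ] [55.9 28.4]
scene orange 442 mid 67.4 5.8 tilt deg -0.3 [ 58.  -57.7] [77.2 65.8]
top red 0
top orange 13 mid 65.4 -39.5 tilt deg -3.7 [ 59.6 -55.8] [71.9 60.4]
```

Request:
{"api": "drive_tool", "payload": {"moves": "26 0 0 0 0 0 -2.5;26 0 0 0 0 0 -5;26 0 0.05 0 0 0 -5;26 0 0.05 0 0 0 -5"}}

```text
clock: 6.52
position: [503.3, 170.3, 46.8]
ee_rot: [0.82, 0.573, -0.0, 0.0]
ft_force: [-0.7, 0.2, -0.6]
gripper_width: 22.3
finger_force: 0.1
```

```bash
python3 -c "
from h import *
show()"
```

```text
t 6.52 tcp [503.3 170.3  46.8] nest -27.9 0.7 psi-yaw -0.4 F nest [-0.7 -0.  -0.6] w 22.3 0.11817191261798143
```

Request:
{"api": "drive_tool", "payload": {"moves": "26 0 0.05 0 0 0 0;26 0 0.05 0 0 0 0;26 0 0.1 0 0 0 0;26 0 0.1 0 0 0 0"}}

```text
clock: 6.85
position: [503.8, 170.1, 46.7]
ee_rot: [0.819, 0.573, -0.0, -0.0]
ft_force: [-4.9, 0.9, 2.2]
gripper_width: 22.3
finger_force: 2.5
```

```bash
python3 -c "
from h import *
show()"
```

```text
t 6.85 tcp [503.8 170.1  46.7] nest -27.3 0.7 psi-yaw -0.3 F nest [-4.9 -0.8  2.2] w 22.3 2.4737419188022614
```

Request:
{"api": "drive_tool", "payload": {"moves": "26 0 0.03 0 0 0 0;26 0 0.03 0 0 0 0;26 0 0.03 0 0 0 0"}}

```text
clock: 7.1
position: [503.9, 170.0, 46.7]
ee_rot: [0.819, 0.573, -0.001, -0.0]
ft_force: [-6.7, 2.6, 3.9]
gripper_width: 22.5
finger_force: 3.4
```

```bash
python3 tilt.py
```

```text
t 7.1 tcp [503.9 170.   46.7] nest -27.2 0.7 psi-yaw -0.3 F nest [-7.1  0.2  3.9] w 22.5 3.410492464900017
scene red 79 mid 52.5 0.8 tilt deg 0.5 [ 48.9 -29. ] [55.9 28.4]
scene orange 443 mid 67.4 5.8 tilt deg -0.2 [ 58.  -57.7] [77.  65.8]
top red 0
top orange 11 mid 65.0 -49.2 tilt deg 9.0 [ 59.6 -58.2] [ 73.6 -39.7]
```

Request:
{"api": "drive_tool", "payload": {"moves": "26 0.1 0 0 0 0 0;26 0 0 0 0 0 0;26 -0.1 0 0 0 0 0;26 0 0 0 0 0 0;26 0 0.03 0 0 0 0;26 0 0.03 0 0 0 0;26 0 0.03 0 0 0 0"}}

```text
clock: 7.78
position: [503.9, 169.9, 46.5]
ee_rot: [0.819, 0.573, -0.001, -0.001]
ft_force: [-7.9, 1.5, 2.4]
gripper_width: 22.4
finger_force: 4.1
```

```bash
python3 -c "
from h import *
show()"
```

```text
t 7.78 tcp [503.9 169.9  46.5] nest -27.2 0.6 psi-yaw -0.3 F nest [-7.9 -1.2  2.4] w 22.4 4.076096266508102
```

Request:
{"api": "drive_tool", "payload": {"moves": "26 0 0.03 0 0 0 0;26 0 0.03 0 0 0 0;26 0 0.05 0 0 0 0;26 0 0.05 0 0 0 0;26 0 0.05 0 0 0 0"}}

```text
clock: 8.2
position: [504.0, 169.8, 46.5]
ee_rot: [0.819, 0.573, -0.001, -0.001]
ft_force: [-10.9, 2.5, 4.7]
gripper_width: 22.1
finger_force: 5.7
```

```bash
python3 tilt.py
```

```text
t 8.2 tcp [504.  169.8  46.5] nest -27.0 0.6 psi-yaw -0.3 F nest [-11.1  -1.3   4.7] w 22.1 5.656528919935226
scene red 79 mid 52.5 0.8 tilt deg 0.5 [ 48.9 -29. ] [55.9 28.4]
scene orange 449 mid 67.5 5.6 tilt deg -0.1 [ 58.  -57.7] [77.4 66.5]
top red 0
top orange 7
```

Request:
{"api": "drive_tool", "payload": {"moves": "26 0 0.02 0 0 0 0;26 0 0.02 0 0 0 0;26 0 0.02 0 0 0 0;26 0 0.02 0 0 0 0;26 0 0.02 0 0 0 0;26 0 0.02 0 0 0 0;26 0 0.02 0 0 0 0;26 0 0.02 0 0 0 0"}}

```text
clock: 8.97
position: [504.1, 169.8, 46.5]
ee_rot: [0.819, 0.573, -0.001, -0.001]
ft_force: [-12.9, 3.3, 6.3]
gripper_width: 22.4
finger_force: 6.3
```

Request:
{"api": "drive_tool", "payload": {"moves": "26 0 0 0 0 0 0;26 0 0 0 0 0 0;26 0 0 0 0 0 0;26 0 0 0 0 0 0;26 0 0 0 0 0 0;26 0 0 0 0 0 0;26 0 0 0 0 0 0;26 0 0 0 0 0 0"}}

```text
clock: 9.63
position: [504.1, 169.8, 46.5]
ee_rot: [0.819, 0.573, -0.001, -0.001]
ft_force: [-12.6, 3.0, 4.9]
gripper_width: 22.2
finger_force: 6.3
```

Request:
{"api": "drive_tool", "payload": {"moves": "26 0 -0.1 0 0 0 0;26 0 -0.2 0 0 0 0;30 0 -0.3 0 0 0 0;40 0 -0.3 0 0 0 0;40 0 -0.3 0 0 0 0;40 0 -0.3 -2 0 0 0;40 0 -0.3 -5 0 0 0;40 0 -0.3 -9 0 0 0"}}

```text
clock: 10.3
position: [501.5, 170.3, 135.9]
ee_rot: [0.819, 0.573, -0.002, -0.001]
ft_force: [1.0, 0.1, -0.1]
gripper_width: 34.2
finger_force: 0.0
```

Request:
{"api": "drive_tool", "payload": {"moves": "40 0 -4 -4 0 0 0;40 0 -8 -8 0 0 0;40 0 -12 -10 0 0 0;40 0 -14 -10 0 0 0;40 0 -14 -10 0 0 0"}}

```text
clock: 10.72
position: [368.1, 219.8, 240.1]
ee_rot: [0.819, 0.574, 0.002, 0.0]
ft_force: [1.2, -0.6, 1.0]
gripper_width: 33.9
finger_force: 0.0
```

```bash
python3 tilt.py; python3 -c "
import cv2,numpy as np
a=cv2.imread('pics/top_last.png')[130:240,150:260];b=cv2.imread('pics/scene_last.png')[160:290,220:360]
cv2.imwrite('pics/c9.png',np.hstack([cv2.resize(a,(370,390),interpolation=2),cv2.resize(b,(420,390),interpolation=2)]))"
```

```text
t 10.72 tcp [368.1 219.8 240.1] nest -171.8 1.8 psi-yaw -0.2 F nest [ 1.4 -0.2  1. ] w 33.9 0.0
scene red 79 mid 52.5 0.8 tilt deg 0.5 [ 48.9 -29. ] [55.9 28.4]
scene orange 440 mid 67.4 5.5 tilt deg -0.1 [ 58.  -57.7] [77.6 65.8]
top red 58 mid 54.5 -0.1 tilt deg 0.2 [ 51.1 -28.5] [58.1 28.3]
top orange 17 mid 62.9 12.3 tilt deg -2.1 [ 59.2 -56.7] [72.2 60.9]
```

View pics/c9.png

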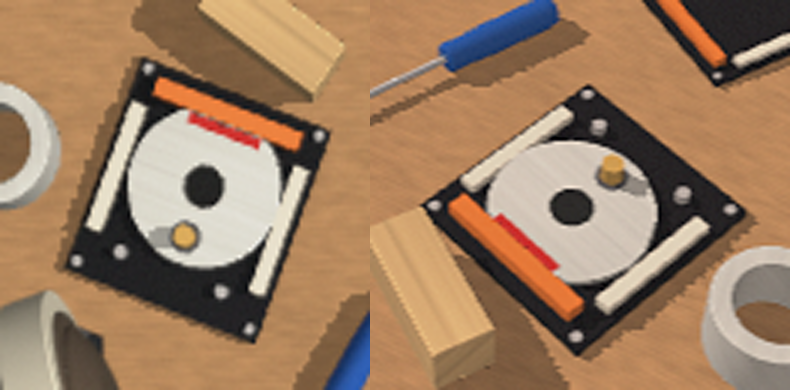

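The red flat lies flush along the bar in both views, at crop (224,130) in the top and (525,240) in the scene. It is square within about half a degree and the arm is clear, so I'm handing in.

```bash
python3 -c "
from bench import ctrl
print(ctrl.job_done())"
```

```text
the job is handed in; nothing more can be done
None
```

I turned the blade by its lug until its flat faced the bar, pressed it there with about 12 N for over a second and let go. The last pictures show it lying flush, about half a degree off square at most, with the bystanders untouched; the job is handed in, but no verdict came back.

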